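Nest the parts cup and lock the rack's retaining slide over the stack

ROBOT

A 6-joint arm with a two-finger parallel gripper is mounted at the origin on a cart in front of the work surface, level with it; the furniture and walls round the work are solid. World frame = base frame: x ahead of the robot, y to its left, z up, the work surface at z = 0. Lengths are in m, angles in rad, forces in N, time in s.
With the tool pointing down it reaches from about 0.275 to 0.85 m from the base axis. Payload 5.2 kg.
Tool frame: the origin (TCP) lies midway between the tips of the shut fingers; the grasp point (between the pads) lies 19 mm behind it; z points along the fingers, x is the direction in which the jaws open and shut, and the axes are right-handed (so a half turn about z gives the same grasp; the last joint's range is limited). The gripper opens to 85 mm and grips with 20 to 120 N. Pads are 22 mm wide; open, the fingers measure 114 mm over their backs; the gripper's body (76 mm by 85 mm) begins 54 mm behind the grasp point. The pads swing forward as they close: fully open they stand 13 mm farther back than shut.
Start: joints at [1.042, 0.259, 1.535, -0, 1.348, -0.203], TCP at [0.176, 0.521, 0.209] pointing down, gripper open.
Joint ranges: [-3.14, 3.14], [-0.91, 2.08], [0.19, 2.58], [-1.22, 4.36], [0.22, 2.71], [-3.12, 3.12]. Speed limits (rad/s): [2.57, 2.57, 3.14, 3.14, 3.14, 3.14].

INTERFACE

Orientations are given as a rotation vector (axis times angle).
In Python, from cell import manip, vision, hand_in gives the robot as it stands.
- The arm moves only by the tool arm_command, never from a script. Its argument "increments" is a list of rows, each a list of 7 numbers: the shift along the tool's x, y, z in m, then the turn, a rotation vector about the tool's x, y, z in degrees, then the closure, from 0 (fully open) to 1 (shut). A call has 1 to 5 rows; each row is the pose to reach, as a shift and turn from the pose commanded when the call began, along the tool's axes at that moment; what a row does not reach only later rows make up. A row lasts 1/12 s, in which the tool goes at most 41.7 mm and 7.16 degrees, less where a joint would pass 70% of its speed; a pose out of reach is approached as far as the arm can. A call with a gripper value outside its range is refused whole. The fingers move at their own pace and stop on an object; "squeeze" is the grip in N (left out, the last holds). Time passes only in rows, so rows that repeat a pose let the fingers close. It gives the time, the measured TCP pose, the force and the opening at its end, in the units of the state.
- manip.get_obs(): the state, without advancing time (a new reading comes with each control period).
- vision.get_image(name): name is "scene" or "side" or "wrist"; returns a dict with "img" (420x560x3 uint8, red, green, blue), "range_z" (420x560 float32, m along the optical axis (not along the pixel's ray), 0 where there is no reading), "K" (3x3 intrinsics, pixels), "k1" (the pictures are not rectified: a ray, as slopes to the right and down, at radius r is drawn at 1 + k1 r^2 times it, then the intrinsics apply), "world_to_cam" (4x4, takes a point from world to camera coordinates); the wrist camera has in their place "tool_from_camera" (4x4, takes a point from camera to tool coordinates, whose origin is the TCP and whose axes are the tool frame's). Camera axes: x right, y down, z forward; pixel columns grow to the right and rows downward; lengths in m; the calibration is good to about 2 mm. A picture is of the moment at which its call begins: read the wrist's pose just before it.
- hand_in(): hands the job in, once; it reports no verdict.
The state is a dict: "t": time; "joint_pos": joint angles; "qd": joint speeds; "effort": joint torques, N m; "eef_pos": TCP position; "tcp_rot": TCP orientation; "contact_force": force on the tool from outside, world axes, zero at the start; "ft_torque": the same for the moment, N m; "gripper_width": opening from 0.0 (shut) to 1.0 (fully open).
Only numpy, scipy, OpenCV 4.12 (cv2) and the standard library are available. Lean on these libraries where they do the work, as an engineer would, in place of code of your own. Each camera call takes 0.05 s, during which the arm holds its last target. There are 200 camera calls.

TASK

Stow the loose narrow parts cup and lock it in: nest it upright and fully down in the matching cup that is fixed on the rack, and let go of it. Then pull up the knob of the rack's lock plunger, slide the tube section out over the stack to the next hole (one hole only, never past it to the last one), and let the pin go fully home in that hole. Finish while still holding the plunger knob with the pin home, do not let go; leave the wider loose cup where it is.

Things in the scene. Friction and masses are not known exactly. Their poses are not given: they have to be found in the camera images.
- narrow_cup_center (a point): Centre (22 mm above the underside) of the loose narrow aluminium cup, to be nested; on the large mat right of the rack or the small mat left of it (both 2 mm thick). 44 mm tall, 90 g: foot 45 mm in diameter, 18 mm high; above it a straight collar 58 mm in diameter, 26 mm high, bore 52 mm. Nested, its shoulder rests on the lower cup's rim, 26 mm above the lower cup, 3.5 mm play all round; fingers on its top 25 mm stay clear of the lower cup.
- wide_cup_center (a point): Centre (22 mm above its underside) of the other loose cup, same shape and height but wider: collar 71 mm, foot 58 mm in diameter (does not fit). Stands at the other of the two places, right or left of the rack. To be left alone.
- rack: The rack, fixed. Origin at bench height, z up; y = direction in which the tube section slides out (joint grows), x across the rail. Grey base plate 90 x 290 x 8 mm (y -167 to 123 mm). Rail on two posts along y at x = 0, 84 to 98 mm above the bench, y -160 to 45 mm, lock holes at y = -90, -30 and 30 mm. Overhead, a magnifier arm hangs 0.48 m up at world x 0.58 m and more, y -0.38 to -0.03 m.
- bottom_cup (a point): Centre (22 mm above its underside) of the cup fixed on the rack's base, same size as the narrow cup; at x = 0, y = 85, z = 30 mm in the rack's frame; its rim is 52 mm above the bench, the rim of a cup nested in it 78 mm.
- tube_section (a joint): How far the steel tube section (inverted channel 28 mm wide, 170 mm long, 85 to 109 mm above the bench) is slid out along the rack's +y, m. 0 = first hole (start), 0.060 = next hole, 0.120 = last. Friction 1.5 N; moves only with the pin pulled out. Its front end is 45 mm short of the stack's axis at 0, 15 mm past it at 0.060, 7 mm above the nested cup.
- lock_plunger (a joint): How far the lock plunger is pulled up, m: 0 = pin fully home, clear of the hole from 0.010, stop at 0.020. A spring pulls it down (4 N at 0, 8 N at 0.020). Pin 8 mm thick with a round end, hole 12 mm long: it drops in within about 2 mm of the hole's middle. The plunger sits on the tube section and travels with it.
- knob (a point): Centre of the plunger's black round upright knob, 25 mm in diameter, 27 mm tall; with the pin home 139.5 mm above the bench, at x = 0 and y = -90 mm plus the tube section's value in the rack's frame. Below it a bushing 18 mm in diameter ends 120 mm above the bench. May be gripped from above in any direction.
Not all that is in view belongs to the job. Leave any pink or yellow look-alike of the part that bears narrow_cup_center alone.

How it is judged:
By the outcome, as a careful person would: the job done as asked, in the order asked, and still so for the second after the job is handed in, while the arm keeps its last pose, push and grip.
It also fails if it takes over 45 s, if anything falls off the work surface, if the arm or the gripper's body presses on something with over 40 N, if the wrist force passes 120 N, or if a joint passes its speed limit or range.

## Working session

There is one attempt and no reset: what is moved stays moved. The work goes in short steps, Python scripts to look and compute and a tool call to move; the robot and the scene stay as the last step left them, time stands still between calls to the robot, and variables do not carry over. Pictures are saved under pics/ and viewed, about 8 in all and at most 12, crops included, and the job is handed in when it is done.

Besides the shell and the picture viewer there is one more tool, called as name(argument=value, ...), one argument or row to a line, values as JSON. arm_command: Moves the arm, as the interface text tells. Its arguments: {"type":"object","properties":{"increments":{"type":"array"},"squeeze":{"type":"number"}},"required":["increments"]}

```bash
ls; mkdir -p pics; cat > h.py <<'E'
import numpy as np, cv2
from cell import manip, vision
from scipy.spatial.transform import Rotation as R
def grab(n):
    o=manip.get_obs(); d=vision.get_image(n)
    if n=="wrist":
        T=np.eye(4);T[:3,:3]=R.from_rotvec(o["tcp_rot"]).as_matrix();T[:3,3]=o["eef_pos"]
        d["c2w"]=T@d["tool_from_camera"]
    else: d["c2w"]=np.linalg.inv(d["world_to_cam"])
    return d
def ray(d,u,v):
    p=np.linalg.solve(d["K"],[u,v,1.])[:2]; q=p.copy()
    for _ in range(10): q=p/(1+d["k1"]*(q@q))
    return np.r_[q,1]
def depthpt(d,u,v):
    z=d["range_z"][int(v),int(u)]; return (d["c2w"]@np.r_[ray(d,u,v)*z,1])[:3]
def atz(d,u,v,z):
    r=d["c2w"][:3,:3]@ray(d,u,v); c=d["c2w"][:3,3]; return c+r*(z-c[2])/r[2]
def cloud(d):
    H,W=d["range_z"].shape; uu,vv=np.meshgrid(np.arange(W),np.arange(H))
    K=d["K"]; p=np.stack([(uu-K[0,2])/K[0,0],(vv-K[1,2])/K[1,1]],-1); q=p.copy()
    for _ in range(10): q=p/(1+d["k1"]*(q**2).sum(-1,keepdims=True))
    z=d["range_z"]; P=np.stack([q[...,0]*z,q[...,1]*z,z],-1)
    return P@d["c2w"][:3,:3].T+d["c2w"][:3,3]
def save(d,f,crop=None,s=1):
    im=d["img"][...,::-1]
    if crop: u0,v0,u1,v1=crop; im=im[v0:v1,u0:u1]
    cv2.imwrite(f,cv2.resize(im,None,fx=s,fy=s,interpolation=cv2.INTER_CUBIC))
E
python3 - <<'E'
from h import *
import pickle
o=manip.get_obs(); print({k:np.round(v,3) for k,v in o.items()})
D={n:grab(n) for n in("scene","side")}
pickle.dump(D,open("D.pkl","wb"))
for n in D: print(n,np.round(D[n]["c2w"],3).tolist(),D[n]["K"][0,0],D[n]["k1"])
cv2.imwrite("pics/a.png",cv2.resize(D["scene"]["img"][...,::-1],(784,588)))
cv2.imwrite("pics/b.png",cv2.resize(D["side"]["img"][...,::-1],(784,588)))
E
```

```text
pics
{'t': np.float64(0.0), 'joint_pos': array([ 1.042,  0.259,  1.536, -0.   ,  1.348, -0.203]), 'qd': array([ 0.   , -0.001,  0.001,  0.001, -0.   ,  0.002]), 'effort': array([-2.0000e-03, -4.4604e+01, -2.9057e+01, -1.0000e-03,  1.2000e-02,
        0.0000e+00]), 'eef_pos': array([0.176, 0.521, 0.208]), 'tcp_rot': array([ 2.552,  1.831, -0.003]), 'contact_force': array([ 0.885, -0.526,  0.203]), 'ft_torque': array([ 0.061, -0.023, -0.031]), 'gripper_width': np.float64(0.993)}
scene [[0.625, -0.574, 0.528, -0.095], [-0.78, -0.449, 0.435, -0.454], [-0.013, -0.685, -0.729, 0.883], [0.0, 0.0, 0.0, 1.0]] 396.893478282592 -0.1103429362262641
side [[0.953, -0.164, 0.253, 0.11], [-0.301, -0.547, 0.781, -1.049], [0.01, -0.821, -0.571, 0.89], [0.0, 0.0, 0.0, 1.0]] 535.566359348137 -0.20874385678017413
```

View pics/a.png

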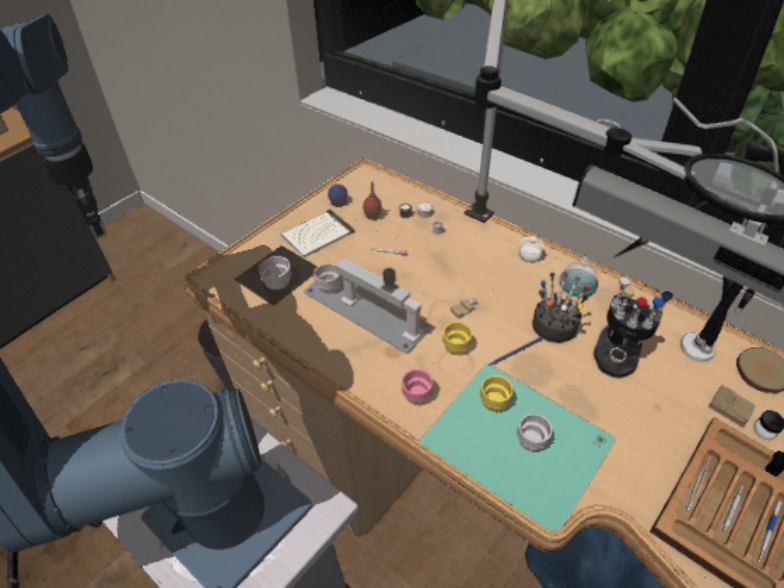

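View pics/b.png

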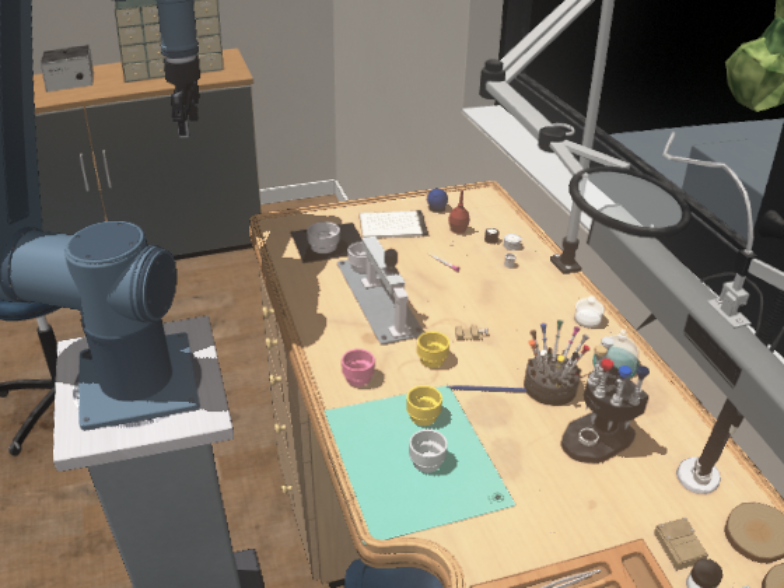

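The scene has two silver cups. One is on the green mat, at scene (535,432) and side (428,450). The other is on the dark mat, at scene (275,272) and side (323,237). The fixed cup is at scene (327,277) and the knob at (389,278). The pink and yellow cups are look-alikes to leave alone. Next I'll measure the collar diameters from both views and the rack pose.

```bash
cat > m.py <<'E'
from h import *
import pickle
D=pickle.load(open("D.pkl","rb"))
def circ(P):
    A=np.c_[2*P[:,:2],np.ones(len(P))]; s=np.linalg.lstsq(A,(P[:,:2]**2).sum(1),rcond=None)[0]
    return s[:2],np.sqrt(s[2]+s[:2]@s[:2])
pts={"scene":dict(green=(535,432),dark=(275,272),fixed=(327,277),knob=(389,275)),"side":dict(green=(428,450),dark=(323,237),fixed=(360,257),knob=(390,256))}
s=560/784
for n in D:
    C=cloud(D[n]); z=D[n]["range_z"]>0
    for k,(u,v) in pts[n].items():
        c=atz(D[n],u*s,v*s,0.13 if k=="knob" else 0.04)
        near=z&(np.hypot(C[...,0]-c[0],C[...,1]-c[1])<0.055)&(C[...,2]>0.012)&(C[...,2]<0.2)
        P=C[near]; zt=np.percentile(P[:,2],99)
        rim=P[P[:,2]>zt-0.006]
        cc,r=circ(rim)
        lo,hi=rim[:,:2].min(0),rim[:,:2].max(0)
        print(n,k,len(P),"ztop",zt.round(4),"circ",cc.round(4),(2*r).round(4),"bbox c",((lo+hi)/2).round(4),(hi-lo).round(4))
E
python3 m.py
python3 - <<'E'
from h import *
import pickle
D=pickle.load(open("D.pkl","rb"))
d=D["scene"]; s=560/784
a=d["img"][...,::-1]
f=lambda c,v:cv2.resize(a[v-40:v+40,c-50:c+50],(400,320),interpolation=cv2.INTER_CUBIC)
b=D["side"]["img"][...,::-1]; g=lambda c,v:cv2.resize(b[v-40:v+40,c-50:c+50],(400,320),interpolation=cv2.INTER_CUBIC)
im=np.vstack([np.hstack([f(382,308),f(215,196)]),np.hstack([g(305,321),g(272,190)])])
cv2.imwrite("pics/c.png",cv2.resize(im,(750,600)))
E
```

```text
scene green 396 ztop 0.048 circ [ 0.4276 -0.3234] 0.0535 bbox c [ 0.4276 -0.3234] [0.056  0.0558]
scene dark 362 ztop 0.0467 circ [0.428  0.3333] 0.0682 bbox c [0.4276 0.3326] [0.0726 0.0719]
scene fixed 356 ztop 0.1093 circ [0.4843 0.1727] 0.0175 bbox c [0.4845 0.1723] [0.0278 0.0134]
scene knob 524 ztop 0.1529 circ [0.4871 0.0459] 0.0168 bbox c [0.4864 0.0463] [0.0232 0.0211]
side green 598 ztop 0.0498 circ [ 0.4282 -0.3237] 0.0547 bbox c [ 0.4281 -0.3229] [0.0585 0.0574]
side dark 362 ztop 0.0497 circ [0.4289 0.3318] 0.0663 bbox c [0.4295 0.3312] [0.0688 0.0754]
side fixed 322 ztop 0.1119 circ [0.4838 0.1712] 0.0208 bbox c [0.4849 0.1711] [0.0287 0.0212]
side knob 438 ztop 0.1561 circ [0.4871 0.0463] 0.0175 bbox c [0.4875 0.0459] [0.0235 0.0223]
```

View pics/c.png

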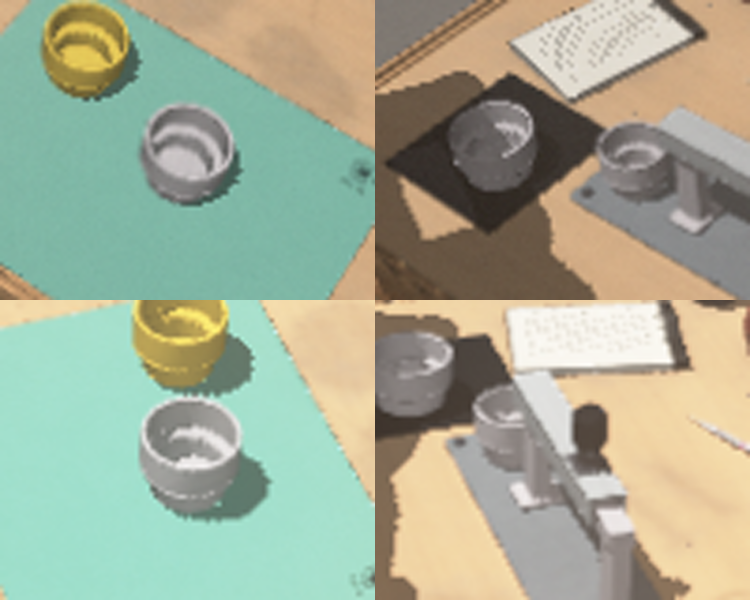

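The cup on the green mat, at (0.428, -0.3235), has a collar of about 57 mm, so it is the narrow one. The cup on the dark mat is about 70 mm wide, so it is the wide one. Yellow and pink are decoys. Next is the rack axis and the fixed cup.

```bash
cat > m2.py <<'E'
from m import *
print()
for n in D:
    C=cloud(D[n]); ok=D[n]["range_z"]>0
    kn=np.array([0.487,0.046])
    m=ok&(abs(C[...,0]-.49)<.06)&(C[...,1]>-.06)&(C[...,1]<.2)&(abs(C[...,2]-.110)<.006)
    P=C[m][:,:2]; P=P[np.hypot(*(P-kn).T)>.03]
    (cx,cy),(w,h),a=cv2.minAreaRect(P.astype(np.float32)); vx,vy,x0,y0=cv2.fitLine(P.astype(np.float32),cv2.DIST_HUBER,0,.001,.001).ravel()
    if vy<0: vx,vy=-vx,-vy
    print(n,"tube",len(P),"rect c",cx,cy,"size",w,h,a,"yaw of +y from world y (deg)",np.degrees(np.arctan2(-vx,vy)),x0,y0)
    dr=np.array([vx,vy]); rp=P-[x0,y0]; t=rp@dr; print("extent",np.percentile(t,[1,99]), [x0,y0]+dr*np.percentile(t,99))
    c0=np.array([x0,y0])+dr*((kn-[x0,y0])@dr)+dr*.175
    m=ok&(np.hypot(C[...,0]-c0[0],C[...,1]-c0[1])<.045)&(abs(C[...,2]-.050)<.006)
    Q=C[m]; cc,r=circ(Q); print("fixed pred",c0,"circ",cc,2*r,len(Q),"bbox",(Q.min(0)+Q.max(0))[:2]/2,np.ptp(Q,0))
E
python3 m2.py | sed -n '/^$/,$p'
```

```text
scene tube 294 rect c 0.4884738624095917 0.0925072655081749 size 0.03184831887483597 0.17357346415519714 1.4102227687835693 yaw of +y from world y (deg) 1.5490501 0.4863787 0.111713335
extent [-0.10356483  0.06340673] [0.48466464 0.17509689]
fixed pred [0.48342419 0.22096727] circ [0.48397593 0.22173887] 0.05463458430786191 76 bbox [0.48325314 0.22155805] [0.05763551 0.05907119 0.00961777]
side tube 233 rect c 0.48636019229888916 0.09442954510450363 size 0.029140174388885498 0.1748563051223755 0.9164157509803772 yaw of +y from world y (deg) 1.3096521 0.48397464 0.11146567
extent [-0.10330125  0.06732147] [0.48243595 0.17876956]
fixed pred [0.48147234 0.22091935] circ [0.48498068 0.22302911] 0.05762573746031484 76 bbox [0.47325683 0.22364331] [0.03623324 0.06476441 0.01089628]
```

arm_command(
  increments=[
    [0,0,-0.04,0,0,0,0],
    [0,0,-0.08,0,0,0,0],
  ],
)

```text
t: 0.27
eef_pos: [0.1749, 0.5191, 0.2868]
tcp_rot: [2.55, 1.83, -0.012]
contact_force: [1.5, 0.9, 0.1]
gripper_width: 0.999
```

arm_command(
  increments=[
    [-0.02,0.034,0,0,0,7,0],
    [-0.04,0.068,0,0,0,14,0],
    [-0.06,0.102,0,0,0,21,0],
    [-0.08,0.136,0,0,0,28,0],
    [-0.1,0.17,0,0,0,35,0],
  ],
)

```text
t: 0.68
eef_pos: [0.3055, 0.3704, 0.2889]
tcp_rot: [2.987, 0.972, -0.001]
contact_force: [1.3, -0.1, -0.3]
gripper_width: 1.002
```

```bash
cat > plan.py <<'E'
import sys
from h import *
# plan.py x y z yaw_deg -> shift in tool axes (m) and turn (deg) from the present pose
x,y,z,yaw=map(float,sys.argv[1:5])
o=manip.get_obs(); M=R.from_rotvec(o["tcp_rot"]).as_matrix()
a=np.radians(yaw); T=np.array([[np.cos(a),np.sin(a),0],[np.sin(a),-np.cos(a),0],[0,0,-1.]])
print("shift",(M.T@(np.array([x,y,z])-o["eef_pos"])).round(4),"turn",np.degrees(R.from_matrix(M.T@T).as_rotvec()).round(2),"t",o["t"],"pos",np.round(o["eef_pos"],4),"q",np.round(o["joint_pos"],2))
E
python3 plan.py .484 .16 .29 1.3
python3 -c "
from h import *
print(vision.get_image('wrist')['tool_from_camera'].round(3), vision.get_image('wrist')['K'])"
```

```text
shift [ 0.0206  0.2751 -0.0011] turn [1.000e-02 2.000e-02 3.474e+01] t 0.6833 pos [0.3055 0.3704 0.2889] q [ 0.65  0.09  1.55 -0.    1.5   0.02]
[[ 1.    -0.001 -0.001  0.001]
 [ 0.001  0.946  0.324 -0.083]
 [ 0.    -0.324  0.946 -0.166]
 [ 0.     0.     0.     1.   ]] [[350.94206826   0.         282.88243234]
 [  0.         350.94206826 209.13334358]
 [  0.           0.           1.        ]]
```

arm_command(
  increments=[
    [0.015,0.038,0.008,0,0,7,0],
    [0.03,0.076,0.016,0,0,14,0],
    [0.045,0.114,0.024,0,0,21,0],
    [0.06,0.152,0.032,0,0,28,0],
    [0.07,0.19,0.04,0,0,34.7,0],
  ],
)

```text
t: 1.2
eef_pos: [0.4754, 0.2601, 0.2484]
tcp_rot: [-3.141, -0.038, 0.0]
contact_force: [-0.2, 0.8, 0.2]
gripper_width: 1.002
```

arm_command(
  increments=[
    [0,0,0,0,0,0,0],
    [0,0,0,0,0,0,0],
    [0,0,0,0,0,0,0],
  ],
)

```text
t: 1.45
eef_pos: [0.4734, 0.2608, 0.2486]
tcp_rot: [-3.141, -0.047, 0.003]
contact_force: [-0.1, 0.2, -0.6]
gripper_width: 0.997
```

```bash
python3 - <<'E'
from h import *
import pickle
d=grab("wrist"); pickle.dump(d,open("W1.pkl","wb")); save(d,"pics/d.png",s=1.4)
o=manip.get_obs(); print(o["eef_pos"],o["tcp_rot"],np.abs(o["qd"]).max())
C=cloud(d); ok=d["range_z"]>0
from m import circ
print("---")
for nm,c0,zr,rad in [("fixed",(.484,.222),.052,.04),("knob",(.487,.046),.153,.02)]:
    P=C[ok&(np.hypot(C[...,0]-c0[0],C[...,1]-c0[1])<rad)&(abs(C[...,2]-zr)<.006)]
    cc,r=circ(P); print(nm,len(P),cc,2*r,(P.min(0)+P.max(0))/2,np.ptp(P,0),np.median(P[:,2]))
E
```

```text
[0.47313002 0.26128757 0.249069  ] [-3.14080157e+00 -4.83301996e-02  1.23304832e-03] 0.017129488539347294
scene green 396 ztop 0.048 circ [ 0.4276 -0.3234] 0.0535 bbox c [ 0.4276 -0.3234] [0.056  0.0558]
scene dark 362 ztop 0.0467 circ [0.428  0.3333] 0.0682 bbox c [0.4276 0.3326] [0.0726 0.0719]
scene fixed 356 ztop 0.1093 circ [0.4843 0.1727] 0.0175 bbox c [0.4845 0.1723] [0.0278 0.0134]
scene knob 524 ztop 0.1529 circ [0.4871 0.0459] 0.0168 bbox c [0.4864 0.0463] [0.0232 0.0211]
side green 598 ztop 0.0498 circ [ 0.4282 -0.3237] 0.0547 bbox c [ 0.4281 -0.3229] [0.0585 0.0574]
side dark 362 ztop 0.0497 circ [0.4289 0.3318] 0.0663 bbox c [0.4295 0.3312] [0.0688 0.0754]
side fixed 322 ztop 0.1119 circ [0.4838 0.1712] 0.0208 bbox c [0.4849 0.1711] [0.0287 0.0212]
side knob 438 ztop 0.1561 circ [0.4871 0.0463] 0.0175 bbox c [0.4875 0.0459] [0.0235 0.0223]
---
fixed 595 [0.48458925 0.22428409] 0.05436458642353161 [0.4846866  0.22383876 0.05073959] [0.05692606 0.05730167 0.00947569] 0.05255887959129285
knob 20 [0.48775395 0.05530849] 0.012648066990944559 [0.48725219 0.06027688 0.14793288] [0.0128728  0.00316781 0.0017827 ] 0.1480535854705149
```

View pics/d.png

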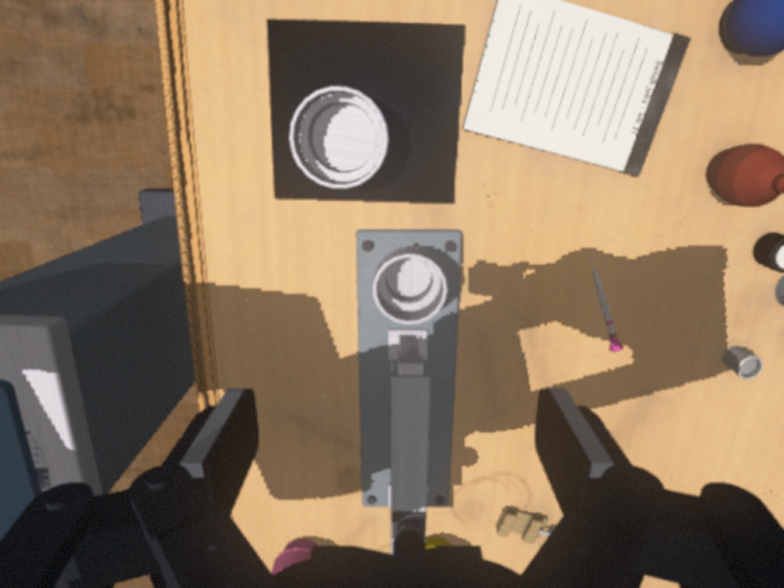

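The wrist view shows the fixed cup at about (410,288), with its rim at (0.4846, 0.2241, 0.052). The tube runs below it, and the wide cup is on the black mat at (338,137). I'll take the same look over the narrow cup so that camera bias cancels.

arm_command(
  increments=[
    [-0.005,0.04,0,0,0,0,0],
    [-0.01,0.08,0,0,0,0,0],
    [-0.015,0.12,0,0,0,0,0],
    [-0.02,0.16,0,0,0,0,0],
    [-0.025,0.2,0,0,0,0,0],
  ],
)

```text
t: 1.92
eef_pos: [0.4536, 0.0601, 0.2499]
tcp_rot: [-3.141, -0.052, -0.002]
contact_force: [0.9, -0.4, 1.0]
gripper_width: 0.998
```

arm_command(
  increments=[
    [-0.005,0.04,0,0,0,0,0],
    [-0.01,0.08,0,0,0,0,0],
    [-0.015,0.12,0,0,0,0,0],
    [-0.02,0.16,0,0,0,0,0],
    [-0.025,0.2,0,0,0,0,0],
  ],
)

```text
t: 2.33
eef_pos: [0.4351, -0.1409, 0.25]
tcp_rot: [3.141, 0.051, 0.003]
contact_force: [1.7, -0.0, 0.4]
gripper_width: 0.998
```

arm_command(
  increments=[
    [-0.007,0.04,0,0,0,0,0],
    [-0.014,0.08,0,0,0,0,0],
    [-0.021,0.12,0,0,0,0,0],
    [-0.022,0.145,0,0,0,0,0],
    [-0.022,0.145,0,0,0,0,0],
  ],
)

```text
t: 2.75
eef_pos: [0.4178, -0.2899, 0.2494]
tcp_rot: [3.139, 0.043, 0.001]
contact_force: [0.2, 0.2, -0.2]
gripper_width: 0.997
```

arm_command(
  increments=[
    [0,0,0,0,0,0,0],
    [0,0,0,0,0,0,0],
    [0,0,0,0,0,0,0],
  ],
)

```text
t: 3.0
eef_pos: [0.4181, -0.2845, 0.2495]
tcp_rot: [-3.141, -0.049, -0.001]
contact_force: [0.6, 0.2, -0.1]
gripper_width: 0.999
```

```bash
sed -i 's/^for n in D:/if __name__=="__main__":\n  for n in D:/; ' m.py; python3 - <<'E'
s=open('m.py').read().split('if __name__')
open('m.py','w').write(s[0])
E
python3 - <<'E'
from m import *
d=grab("wrist"); pickle.dump(d,open("W2.pkl","wb")); save(d,"pics/e.png",s=1.4)
o=manip.get_obs(); print(o["eef_pos"],o["tcp_rot"],np.abs(o["qd"]).max(),o["joint_pos"].round(2))
C=cloud(d); ok=d["range_z"]>0
c0=(.428,-.3235)
P=C[ok&(np.hypot(C[...,0]-c0[0],C[...,1]-c0[1])<.04)&(abs(C[...,2]-.046)<.006)]
cc,r=circ(P); print(len(P),cc,2*r,(P.min(0)+P.max(0))/2,np.ptp(P,0),np.median(P[:,2]))
E
python3 plan.py .428 -.324 .10 1.3
```

```text
[ 0.41809893 -0.28460698  0.24951258] [3.14116927e+00 4.92426857e-02 7.89506164e-04] 0.004387338563081046 [-0.82  0.15  1.57  0.    1.42 -0.85]
570 [ 0.42825203 -0.32275734] 0.05431210024149228 [ 0.42845609 -0.32319603  0.04461079] [0.05663694 0.05720919 0.00918328] 0.04675251018056706
shift [0.0086 0.0397 0.1495] turn [ 0.   -0.03  0.5 ] t 3.05 pos [ 0.4181 -0.2846  0.2495] q [-0.82  0.15  1.57  0.    1.42 -0.85]
```

View pics/e.png

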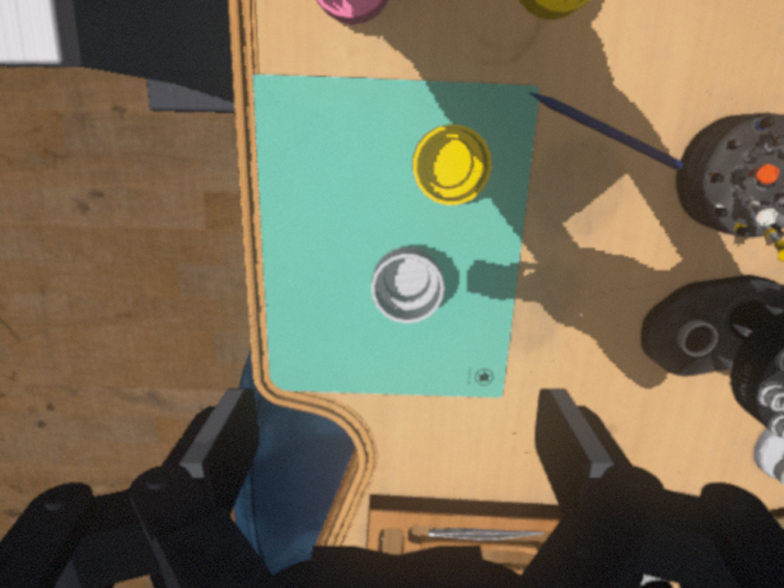

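The wrist view shows the narrow silver cup at (408,288), which is (0.4284, -0.3230) with its rim at 0.0467. The yellow decoy is clear at (452,165). Descending to grasp.

arm_command(
  increments=[
    [0.003,0.013,0.035,0,0,0,0],
    [0.006,0.026,0.07,0,0,0,0],
    [0.009,0.0385,0.105,0,0,0,0],
    [0.009,0.0385,0.14,0,0,0,0],
    [0.009,0.0385,0.15,0,0,0,0],
  ],
)

```text
t: 3.47
eef_pos: [0.4258, -0.3212, 0.0944]
tcp_rot: [-3.135, -0.047, 0.008]
contact_force: [-0.8, 1.0, -0.5]
gripper_width: 0.996
```

arm_command(
  increments=[
    [0,0,0.025,0,0,0,0],
    [0,0,0.05,0,0,0,0],
    [0,0,0.07,0,0,0,0],
    [0,0,0.08,0,0,0,0],
    [0,0,0.08,0,0,0,0],
  ],
)

```text
t: 3.88
eef_pos: [0.4272, -0.3229, 0.0181]
tcp_rot: [-3.139, -0.047, 0.003]
contact_force: [-0.9, -0.7, 0.2]
gripper_width: 1.001
```

```bash
python3 plan.py .4284 -.323 .017 1.76; python3 - <<'E'
from h import *
import pickle
d=grab("side"); pickle.dump(d,open("S3.pkl","wb")); save(d,"pics/f.png",crop=(230,240,380,370),s=5)
E
```

```text
shift [0.0012 0.0001 0.0011] turn [-0.15  0.12 -0.05] t 3.8833 pos [ 0.4272 -0.3229  0.0181] q [-0.86  0.44  1.8   0.    0.91 -0.89]
```

View pics/f.png

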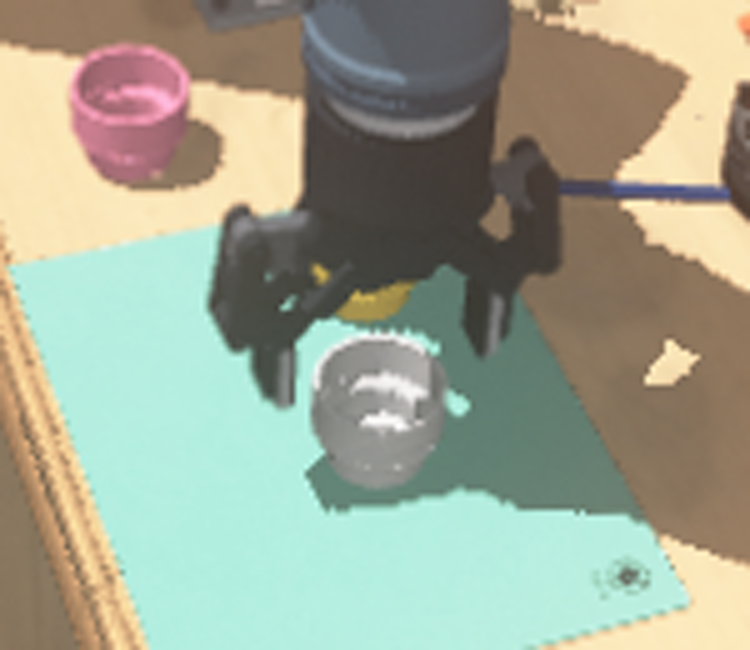

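The side crop shows the open fingers straddling the silver cup, with tips at (285,405) and (488,352) and the cup centre at (378,380). Closing.

arm_command(
  increments=[
    [0.001,0,0.001,0,0,0,0.3],
    [0.001,0,0.001,0,0,0,0.6],
    [0.001,0,0.001,0,0,0,1],
    [0.001,0,0.001,0,0,0,1],
    [0.001,0,0.001,0,0,0,1],
  ],
  squeeze=40,
)

```text
t: 4.35
eef_pos: [0.4344, -0.3288, 0.0232]
tcp_rot: [3.132, 0.042, 0.019]
contact_force: [10.3, 1.5, 18.3]
gripper_width: 0.301
```

arm_command(
  increments=[
    [0,0,0,0,0,0,1],
    [0,0,0,0,0,0,1],
    [0,0,0,0,0,0,1],
  ],
)

```text
t: 4.6
eef_pos: [0.4349, -0.3295, 0.0236]
tcp_rot: [3.13, 0.043, 0.02]
contact_force: [9.1, 0.1, 16.6]
gripper_width: 0.002
```

```bash
python3 plan.py .4284 -.323 .017 1.76; python3 - <<'E'
from h import *
d=grab("side"); save(d,"pics/g.png",crop=(260,270,350,350),s=7)
E
```

```text
shift [-0.0064 -0.0068  0.0064] turn [ 0.65 -0.72 -0.18] t 4.6 pos [ 0.4349 -0.3295  0.0236] q [-0.85  0.44  1.79  0.    0.9  -0.88]
```

View pics/g.png

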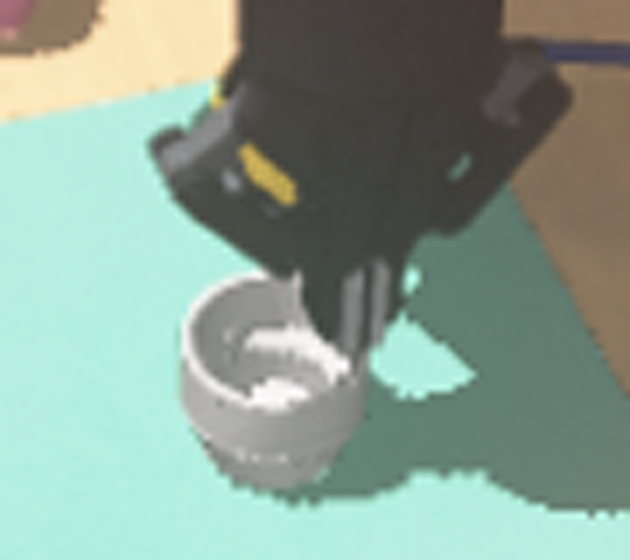

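The grasp failed: the fingers shut without holding the cup, and it slid out from between them. I'll raise the closed fingers, check where the fingertips really sit in tool coordinates from the saved wrist depth, and look at the cup again.

arm_command(
  increments=[
    [0,0,-0.01,0,0,0,1],
    [0,0,-0.025,0,0,0,1],
    [0,0,-0.05,0,0,0,1],
    [0,0,-0.085,0,0,0,1],
    [0,0,-0.12,0,0,0,1],
  ],
)

```text
t: 5.07
eef_pos: [0.4278, -0.3239, 0.1396]
tcp_rot: [-3.14, -0.045, 0.002]
contact_force: [0.8, -0.9, -0.7]
gripper_width: 0.005
```

```bash
python3 - <<'E'
from m import *
d=pickle.load(open("W2.pkl","rb"))
dd=dict(d); dd["c2w"]=d["tool_from_camera"]; C=cloud(dd); ok=d["range_z"]>0
F=ok&(abs(C[...,2])<.06)&(abs(C[...,0])<.07)&(abs(C[...,1])<.06)
for s in(-1,1):
    P=C[F&(C[...,0]*s>0)]; print(s,len(P),P.min(0).round(3),P.max(0).round(3)); T=P[P[:,2]>np.percentile(P[:,2],85)]; print(T.mean(0).round(4),T.min(0).round(4),T.max(0).round(4))
s=grab("side"); C=cloud(s)
save(s,"pics/i.png",crop=(230,220,390,350),s=4.5)
c0=(.428,-.3235)
P=C[(s["range_z"]>0)&(np.hypot(C[...,0]-c0[0],C[...,1]-c0[1])<.07)&(C[...,2]>.01)&(C[...,2]<.06)]
print("z hist",np.percentile(P[:,2],[50,90,99]))
Q=P[abs(P[:,2]-.046)<.006]; print(len(Q),circ(Q),Q.min(0),Q.max(0))
o=manip.get_obs(); print(o["eef_pos"],o["contact_force"],o["gripper_width"])
E
```

```text
-1 1769 [-0.056 -0.013 -0.06 ] [-0.042  0.011 -0.036]
[-0.0429 -0.0033 -0.04  ] [-0.0531 -0.0122 -0.0425] [-0.0416  0.0106 -0.0358]
1 1727 [ 0.043 -0.012 -0.06 ] [ 0.057  0.011 -0.036]
[ 0.0441 -0.0029 -0.0399] [ 0.0427 -0.012  -0.0424] [ 0.0499  0.0109 -0.036 ]
z hist [0.0335722  0.0467402  0.04962221]
188 (array([ 0.41392705, -0.32322236]), np.float64(0.027769285672813008)) [ 0.38439236 -0.35320104  0.04001374] [ 0.45143699 -0.25814844  0.05182429]
[ 0.43105553 -0.32741175  0.14749662] [ 2.56980418 -1.6637      5.45331698] -0.004297369421616856
```

View pics/i.png

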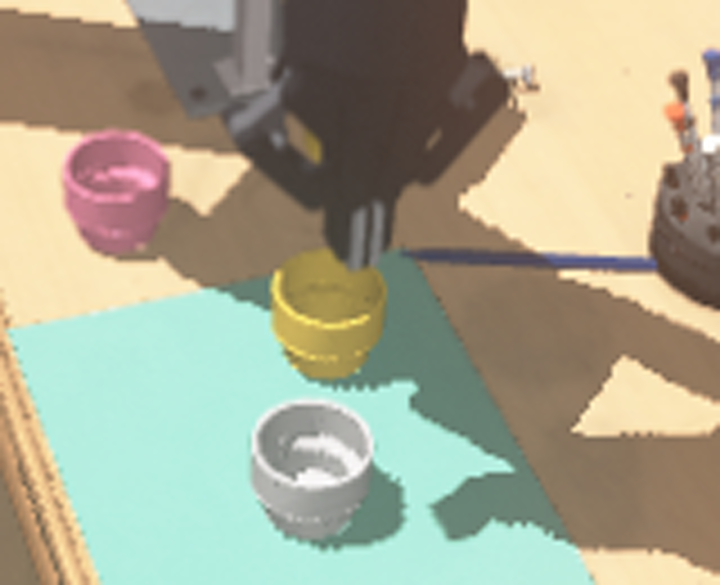

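```bash
python3 - <<'E'
from m import *
d=grab("wrist"); o=manip.get_obs(); print(o["eef_pos"],o["tcp_rot"])
dd=dict(d); dd["c2w"]=d["tool_from_camera"]; C=cloud(dd); ok=d["range_z"]>0
F=ok&(C[...,2]>-.07)&(C[...,2]<.05)&(abs(C[...,0])<.02)&(abs(C[...,1])<.03)
P=C[F]; print("shut tips tool",P.min(0).round(4),P.max(0).round(4), np.percentile(P[:,2],[50,90,99]))
s=vision.get_image("side"); s["c2w"]=np.linalg.inv(s["world_to_cam"])
c=s["c2w"][:3,3]; r=s["c2w"][:3,:3]@ray(s,230+362/4.5,220+268/4.5)
t=(o["eef_pos"][1]-c[1])/r[1]; print("side tip at plane Y",c+r*t)
C=cloud(d); 
c0=(.415,-.325); P=C[ok&(np.hypot(C[...,0]-c0[0],C[...,1]-c0[1])<.042)&(abs(C[...,2]-.046)<.005)]
print(len(P),circ(P),P.min(0),P.max(0))
E
```

```text
[ 0.4312647  -0.32771531  0.14508137] [3.1319808  0.04481001 0.01188644]
shut tips tool [-0.0199 -0.0152 -0.07  ] [ 0.0199  0.0114 -0.0258] [-0.05466806 -0.03479615 -0.027992  ]
side tip at plane Y [ 0.43095136 -0.32771531  0.15682343]
1048 (array([ 0.41312518, -0.32385145]), np.float64(0.027130905641630503)) [ 0.38479334 -0.35287845  0.04102065] [ 0.44194427 -0.29554774  0.04927838]
```

The evidence agrees that the shut fingertips sit about 25 mm behind the reported TCP: wrist depth, side view, and the shut tips resting on the rim at z 0.046. So the fingers closed above the rim. I'll hold to see how the pose settles, reopen, and look with the fingers open.

arm_command(
  increments=[
    [0,0,0,0,0,0,0],
    [0,0,0,0,0,0,0],
    [0,0,0,0,0,0,0],
    [0,0,0,0,0,0,0],
    [0,0,0,0,0,0,0],
  ],
)

```text
t: 5.63
eef_pos: [0.4282, -0.3242, 0.1371]
tcp_rot: [-3.14, -0.045, 0.002]
contact_force: [0.7, -0.4, 0.2]
gripper_width: 0.707
```

```bash
python3 - <<'E'
from m import *
o=manip.get_obs(); print(o["eef_pos"],o["tcp_rot"],o["contact_force"],o["gripper_width"],o["t"])
d=grab("wrist"); pickle.dump(d,open("W4.pkl","wb"))
dd=dict(d); dd["c2w"]=d["tool_from_camera"]; C=cloud(dd); ok=d["range_z"]>0
F=ok&(C[...,2]>-.07)&(C[...,2]<.05)&(abs(C[...,0])<.06)&(abs(C[...,1])<.02)
P=C[F]; print("tips tool",np.percentile(P[:,2],[50,90,99,100]))
C=cloud(d)
c0=(.413,-.324); P=C[ok&(np.hypot(C[...,0]-c0[0],C[...,1]-c0[1])<.042)&(abs(C[...,2]-.046)<.005)]
print(len(P),circ(P),(P.min(0)+P.max(0))/2,np.median(P[:,2]))
P=C[ok&(np.hypot(C[...,0]-c0[0],C[...,1]-c0[1])<.1)&(C[...,2]<.01)]; print("mat z",np.median(P[:,2]))
im=d["img"][...,::-1].copy()
# project TCP and shut tip
for p,col in(((0,0,0),(0,0,255)),((0,0,-.025),(255,0,0))):
    q=np.linalg.inv(d["tool_from_camera"])@np.r_[p,1]; q=q[:2]/q[2]; q=q*(1+d["k1"]*q@q); u=d["K"]@np.r_[q,1]; cv2.circle(im,(int(u[0]),int(u[1])),4,col,1)
cv2.imwrite("pics/j.png",cv2.resize(im,None,fx=1.4,fy=1.4))
E
```

```text
[ 0.42823071 -0.32424201  0.13708216] [-3.13967837e+00 -4.47522844e-02  2.24089091e-03] [ 0.66950831 -0.44961552  0.19038396] 0.7074447268080397 5.6333
tips tool [-0.05353058 -0.03685281 -0.03027856 -0.02758441]
1107 (array([ 0.41311365, -0.32383282]), np.float64(0.02712017430576436)) [ 0.41311897 -0.32430402  0.04499765] 0.04666507967078859
mat z 0.0030874706821560904
```

View pics/j.png

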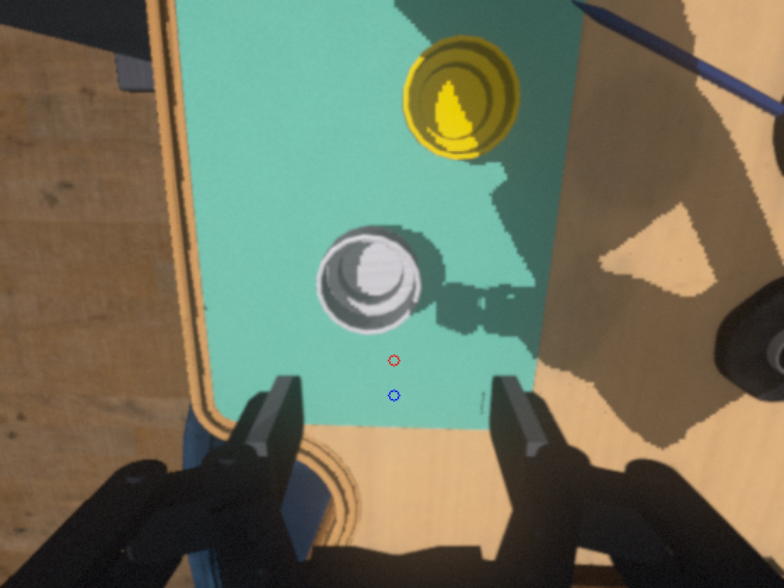

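The wrist view has the cup at (368,283), now at (0.4131, -0.3240) and still upright with its rim at 0.0467. The tips again project about 25–35 mm behind the TCP marker. The grasp TCP height must therefore be about -0.004, which puts the tips near 0.025. I'll fully open, centre and descend.

arm_command(
  increments=[
    [-0.005,0,0,0,0,0,0],
    [-0.01,0,0.01,0,0,0,0],
    [-0.015,0,0.02,0,0,0,0],
    [-0.015,0,0.04,0,0,0,0],
    [-0.015,0,0.06,0,0,0,0],
  ],
)

```text
t: 6.1
eef_pos: [0.4135, -0.3256, 0.0781]
tcp_rot: [3.14, 0.044, 0.002]
contact_force: [-0.4, 0.5, 0.3]
gripper_width: 0.998
```

arm_command(
  increments=[
    [0,0,0.02,0,0,0,0],
    [0,0,0.04,0,0,0,0],
    [0,0,0.06,0,0,0,0],
    [0,0,0.075,0,0,0,0],
    [0,0,0.08,0,0,0,0],
  ],
)

```text
t: 6.52
eef_pos: [0.4121, -0.3237, -0.0043]
tcp_rot: [-3.138, -0.045, 0.005]
contact_force: [-1.3, 0.9, -0.3]
gripper_width: 0.996
```

```bash
python3 - <<'E'
from m import *
o=manip.get_obs(); print(o["eef_pos"],o["tcp_rot"],o["contact_force"],o["gripper_width"],o["t"])
d=grab("wrist")
dd=dict(d); dd["c2w"]=d["tool_from_camera"]; C=cloud(dd); ok=d["range_z"]>0
rim=C[ok&(abs(C[...,0])<.036)&(abs(C[...,1])<.036)&(abs(C[...,2]+(.046-o["eef_pos"][2]))<.006)]
print("rim in tool",len(rim),circ(rim),(rim.min(0)+rim.max(0))/2)
for s in(-1,1):
    P=C[ok&(C[...,0]*s>.038)&(C[...,0]*s<.06)&(abs(C[...,1])<.02)&(C[...,2]>-.07)&(C[...,2]<0)]; print("tip",np.percentile(P[:,2],[90,98]),np.percentile(P[:,0],[2,98]),np.percentile(P[:,1],[2,98]))
E
```

```text
[ 0.41213934 -0.32371276 -0.00426468] [-3.13784756 -0.04454634  0.00452752] [-1.31329543  0.88384402 -0.30238522] 0.9955880547488484 6.5167
rim in tool 5396 (array([ 0.00097883, -0.0008002 ]), np.float64(0.02699097940597361)) [ 0.0011071   0.00012772 -0.04885192]
tip [-0.00658316 -0.00606774] [-0.05883865 -0.03877025] [-0.018689    0.01752037]
tip [-0.00690745 -0.00639806] [0.03874653 0.05882066] [-0.01863774  0.01750499]
```

The rim is centred between the fingers to within 1 mm and nothing is touching. Closing in two stages.

arm_command(
  increments=[
    [0.001,0,0,0,0,0,0.2],
    [0.001,0,0,0,0,0,0.3],
    [0.001,0,0,0,0,0,0.4],
    [0.001,0,0,0,0,0,0.6],
    [0.001,0,0,0,0,0,0.6],
  ],
  squeeze=40,
)

```text
t: 6.98
eef_pos: [0.4154, -0.326, -0.0003]
tcp_rot: [3.139, 0.045, 0.003]
contact_force: [-1.7, 0.6, 6.9]
gripper_width: 0.668
```

```bash
python3 - <<'E'
from m import *
o=manip.get_obs(); print(o["eef_pos"],o["tcp_rot"],o["contact_force"],o["gripper_width"],o["t"])
d=grab("wrist")
dd=dict(d); dd["c2w"]=d["tool_from_camera"]; C=cloud(dd); ok=d["range_z"]>0
rim=C[ok&(abs(C[...,0])<.029)&(abs(C[...,1])<.036)&(abs(C[...,2]+(.046-o["eef_pos"][2]))<.006)]
print("rim in tool",len(rim),circ(rim),(rim.min(0)+rim.max(0))/2)
E
```

```text
[ 4.15419478e-01 -3.25961076e-01 -3.08468210e-04] [3.13903272e+00 4.50284768e-02 2.66694316e-03] [-1.66617363  0.62323662  6.93330191] 0.6684788553946858 6.9833
rim in tool 5406 (array([ 0.00025868, -0.0027866 ]), np.float64(0.02713070502633658)) [ 3.42070260e-07 -2.08516880e-03 -4.63100532e-02]
```

The cup is gripped at width 0.668 (57 mm). Lift and carry.

arm_command(
  increments=[
    [0,0,0,0,0,0,0.6],
    [0,0,-0.01,0,0,0,0.6],
    [0,0,-0.035,0,0,0,0.6],
    [0,0,-0.07,0,0,0,0.6],
    [0,0,-0.105,0,0,0,0.6],
  ],
)

```text
t: 7.45
eef_pos: [0.4141, -0.3243, 0.1044]
tcp_rot: [-3.14, -0.045, 0.002]
contact_force: [0.1, -0.3, -0.1]
gripper_width: 0.672
```

arm_command(
  increments=[
    [0,-0.01,-0.03,0,0,0,0.6],
    [0,-0.03,-0.06,0,0,0,0.6],
    [0.005,-0.06,-0.085,0,0,0,0.6],
    [0.01,-0.095,-0.095,0,0,0,0.6],
    [0.015,-0.13,-0.1,0,0,0,0.6],
  ],
)

```text
t: 7.87
eef_pos: [0.4269, -0.1945, 0.2066]
tcp_rot: [3.138, 0.043, 0.007]
contact_force: [0.4, -0.0, -0.6]
gripper_width: 0.67
```

```bash
python3 - <<'E'
from m import *
d=grab("wrist"); o=manip.get_obs(); print(o["eef_pos"],o["tcp_rot"],o["gripper_width"],o["t"],o["contact_force"])
dd=dict(d); dd["c2w"]=d["tool_from_camera"]; C=cloud(dd); ok=d["range_z"]>0
rim=C[ok&(abs(C[...,0])<.029)&(abs(C[...,1])<.036)&(abs(C[...,2]+.048)<.008)]
print("rim in tool",len(rim),circ(rim),(rim.min(0)+rim.max(0))/2,np.median(rim[:,2]))
E
python3 plan.py .4846 .224 .19 1.3
```

```text
[ 0.42662902 -0.18766868  0.2063938 ] [-3.13910694 -0.04696891 -0.0065936 ] 0.6693509160114379 7.9167 [-0.80868566  6.25402484 -1.53906905]
rim in tool 5634 (array([ 0.00018105, -0.00281595]), np.float64(0.027182388744080774)) [-4.21292609e-06 -2.16667527e-03 -4.79927805e-02] -0.04664335158957843
shift [ 0.0702 -0.4097  0.0175] turn [-0.12 -0.24  0.41] t 7.9167 pos [ 0.4266 -0.1877  0.2064] q [-0.66  0.11  1.73  0.    1.3  -0.69]
```

arm_command(
  increments=[
    [0.007,-0.041,0,0,0,0,0.6],
    [0.014,-0.082,0,0,0,0,0.6],
    [0.021,-0.122,0,0,0,0,0.6],
    [0.028,-0.163,0,0,0,0,0.6],
    [0.035,-0.203,0,0,0,0,0.6],
  ],
)

```text
t: 8.33
eef_pos: [0.4549, 0.0111, 0.204]
tcp_rot: [3.141, 0.044, 0.002]
contact_force: [0.2, -1.1, -0.6]
gripper_width: 0.671
```

arm_command(
  increments=[
    [0.007,-0.041,0,0,0,0,0.6],
    [0.014,-0.082,0,0,0,0,0.6],
    [0.021,-0.122,0,0,0,0,0.6],
    [0.028,-0.163,0,0,0,0,0.6],
    [0.035,-0.195,0,0,0,0,0.6],
  ],
)

```text
t: 8.75
eef_pos: [0.4842, 0.2082, 0.2039]
tcp_rot: [-3.14, -0.047, -0.001]
contact_force: [1.7, -0.4, -1.2]
gripper_width: 0.668
```

arm_command(
  increments=[
    [0,0,0.01,0,0,0,0.6],
    [0,0,0.03,0,0,0,0.6],
    [0,0,0.05,0,0,0,0.6],
    [0,0,0.05,0,0,0,0.6],
    [0,0,0.05,0,0,0,0.6],
  ],
)

```text
t: 9.17
eef_pos: [0.4837, 0.2046, 0.1527]
tcp_rot: [3.141, 0.045, -0.004]
contact_force: [0.0, -0.4, -0.9]
gripper_width: 0.67
```

```bash
python3 plan.py .4845 .221 .06 1.3
python3 -c "
from h import *
o=manip.get_obs();print(o['contact_force'],o['gripper_width'])"
```

```text
shift [ 0.0015 -0.0164  0.0927] turn [0.03 0.14 0.34] t 9.1667 pos [0.4837 0.2046 0.1527] q [ 0.19  0.26  1.68 -0.    1.21  0.16]
[ 0.01427568 -0.44619718 -0.90439432] 0.6695310626748437
```

arm_command(
  increments=[
    [0.001,-0.0165,0,0,0,0,0.6],
    [0.001,-0.0165,0.025,0,0,0,0.6],
    [0.001,-0.0165,0.05,0,0,0,0.6],
    [0.001,-0.0165,0.075,0,0,0,0.6],
    [0.001,-0.0165,0.085,0,0,0,0.6],
  ],
)

```text
t: 9.58
eef_pos: [0.4844, 0.221, 0.067]
tcp_rot: [3.141, 0.044, -0.003]
contact_force: [0.3, 0.1, -0.9]
gripper_width: 0.669
```

arm_command(
  increments=[
    [0,0,0,0,0,0,0.6],
    [0,0,0,0,0,0,0.6],
    [0,0,0,0,0,0,0.6],
  ],
)

```text
t: 9.83
eef_pos: [0.4868, 0.2218, 0.0701]
tcp_rot: [-3.141, -0.044, -0.005]
contact_force: [0.1, 0.3, -1.0]
gripper_width: 0.674
```

```bash
python3 - <<'E'
from m import *
o=manip.get_obs(); print(o["eef_pos"],o["contact_force"],o["gripper_width"],o["t"])
for n in("scene","side","wrist"):
    d=grab(n); pickle.dump(d,open(n+"5.pkl","wb")); C=cloud(d); ok=d["range_z"]>0
    if n=="scene": a=d["img"]
    if n=="side": b=d["img"]
    for nm,z in(("held rim",.113),("fixed rim",.052)):
        P=C[ok&(np.hypot(C[...,0]-.4846,C[...,1]-.2236)<.031)&(abs(C[...,2]-z)<.005)]
        if len(P)>8: print(n,nm,len(P),circ(P),((P.min(0)+P.max(0))/2).round(4),np.ptp(P,0).round(4))
    if n!="wrist":
      u=np.linalg.inv(d["c2w"])@[.4846,.2236,.08,1]; q=u[:2]/u[2]; q=q*(1+d["k1"]*q@q); p=d["K"]@np.r_[q,1]; print(p)
      save(d,f"pics/k_{n}.png",crop=(int(p[0])-45,int(p[1])-60,int(p[0])+45,int(p[1])+60),s=4.9)
cv2.imwrite("pics/k.png",np.hstack([cv2.imread("pics/k_scene.png"),cv2.imread("pics/k_side.png")])[:, :800])
E
```

```text
[0.4867716  0.22179147 0.07009997] [ 0.07668627  0.28376634 -0.97403249] 0.6739078307982883 9.8333
scene held rim 66 (array([0.48603705, 0.22191478]), np.float64(0.027184145389579747)) [0.4862 0.222  0.1127] [0.0564 0.0575 0.0094]
scene fixed rim 38 (array([0.48355393, 0.22200461]), np.float64(0.026952682933156173)) [0.4761 0.2228 0.0496] [0.0422 0.0576 0.0051]
[232.06918369 187.06220714   1.        ]
side held rim 102 (array([0.48596606, 0.22269125]), np.float64(0.027135617549596588)) [0.4861 0.2236 0.1131] [0.0571 0.0607 0.0096]
side fixed rim 38 (array([0.48275024, 0.22329103]), np.float64(0.026759110217572667)) [0.4706 0.223  0.0509] [0.0318 0.0584 0.0073]
[257.85731895 170.15907721   1.        ]
wrist held rim 5838 (array([0.486573  , 0.22477439]), np.float64(0.02712996624720845)) [0.4852 0.2239 0.113 ] [0.0607 0.0583 0.01  ]
wrist fixed rim 977 (array([0.48479956, 0.22506279]), np.float64(0.0269369617207097)) [0.4847 0.2364 0.051 ] [0.057  0.0334 0.0081]
```

View pics/k.png

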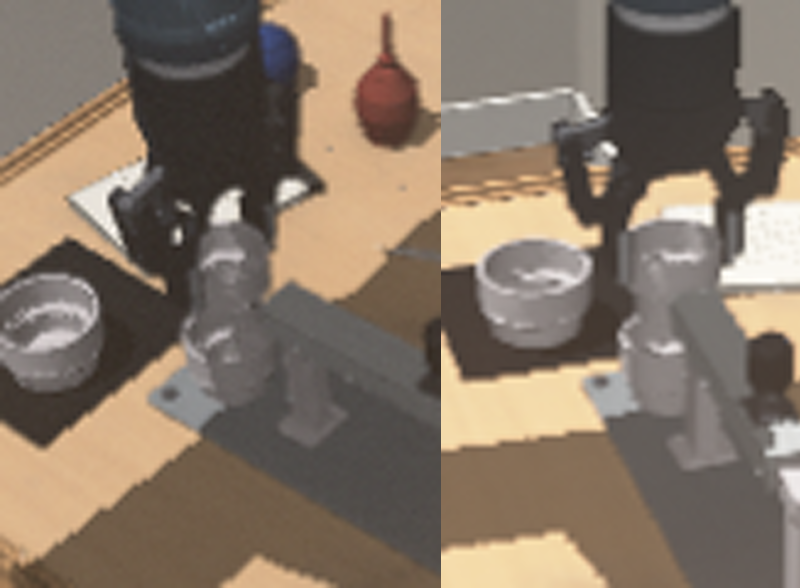

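Held minus fixed rim reads about (+2.3 mm, -0.3 mm) in all three views. I'll correct x by -2.2 mm and lower, watching the force.

arm_command(
  increments=[
    [-0.0022,-0.0003,0,0,0,0,0.6],
    [-0.0022,-0.0003,0.008,0,0,0,0.6],
    [-0.0022,-0.0003,0.016,0,0,0,0.6],
    [-0.0022,-0.0003,0.022,0,0,0,0.6],
    [-0.0022,-0.0003,0.026,0,0,0,0.6],
  ],
)

```text
t: 10.4
eef_pos: [0.4821, 0.2217, 0.0407]
tcp_rot: [3.141, 0.045, -0.003]
contact_force: [0.5, 0.6, -1.9]
gripper_width: 0.668
```

arm_command(
  increments=[
    [0,0,0.003,0,0,0,0.6],
    [0,0,0.006,0,0,0,0.6],
    [0,0,0.008,0,0,0,0.6],
    [0,0,0.008,0,0,0,0.6],
  ],
)

```text
t: 10.73
eef_pos: [0.4827, 0.2218, 0.0336]
tcp_rot: [3.141, 0.045, -0.001]
contact_force: [-0.6, 0.2, 0.6]
gripper_width: 0.675
```

```bash
cat > chk.py <<'E'
from m import *
o=manip.get_obs(); print(o["eef_pos"],o["tcp_rot"],o["contact_force"],o["gripper_width"],o["t"])
for n in("scene","side","wrist"):
    d=grab(n); C=cloud(d); ok=d["range_z"]>0
    P=C[ok&(np.hypot(C[...,0]-.484,C[...,1]-.2236)<.034)&(C[...,2]>.06)&(C[...,2]<(.13 if n!="wrist" else .1))]
    h,e=np.histogram(P[:,2],np.arange(.06,.13,.003)); 
    P=P[abs(P[:,2]-.079)<.006]; c,r=circ(P); Q=P[abs(np.hypot(*(P[:,:2]-c).T)-r)<.003]
    print(n,len(P),c.round(4),r.round(4),"rim z pct",np.percentile(Q[:,2],[10,50,90]).round(4))
    A=np.c_[Q[:,:2]-c,np.ones(len(Q))]; print("  hist",h)
E
python3 chk.py
```

```text
[0.4826933  0.22180509 0.03360331] [ 3.14109509e+00  4.47705505e-02 -1.24858543e-03] [-0.63240754  0.2367308   0.55974988] 0.6754045274585738 10.7333
scene 59 [0.4843 0.2209] 0.0271 rim z pct [0.0739 0.0777 0.0809]
  hist [17 19 22 15 20 19 21  4  8  5  4  8  6  5  1  4  4  3  3  1  5  7 13]
side 86 [0.4832 0.2221] 0.0281 rim z pct [0.074  0.0783 0.0823]
  hist [22 19 13 25 21 23 25 18  7  3  2  4  7  3  2  3  3  2  6  3  4  7  6]
wrist 6300 [0.4836 0.2249] 0.0274 rim z pct [0.0747 0.0805 0.082 ]
  hist [ 810  869 1004 1053 1103 1206 1880 2372  275  311  306  338  461  400
    0    0    0    0    0    0    0    0    0]
```

arm_command(
  increments=[
    [0,0,0.001,0,0,0,0.6],
    [0,0,0.002,0,0,0,0.6],
    [0,0,0.003,0,0,0,0.6],
    [0,0,0.003,0,0,0,0.6],
  ],
)

```text
t: 11.22
eef_pos: [0.4831, 0.2219, 0.0316]
tcp_rot: [-3.141, -0.045, -0.001]
contact_force: [-2.1, -1.1, 3.5]
gripper_width: 0.67
```

```bash
python3 chk.py | grep -v hist
```

```text
[0.48311056 0.22193594 0.03159561] [-3.14118033e+00 -4.48116054e-02 -8.73741853e-04] [-2.12441221 -1.10018505  3.50037125] 0.669909741278936 11.2167
scene 48 [0.4837 0.2209] 0.028 rim z pct [0.0745 0.0772 0.0829]
side 63 [0.4836 0.2219] 0.0284 rim z pct [0.074  0.0775 0.0803]
wrist 5606 [0.4837 0.2248] 0.0276 rim z pct [0.0744 0.0784 0.0797]
    0    0    0    0    0    0    0    0    0]
```

The cup is seated, with 3.5 N of contact at the expected height. Release it, rise, and check.

arm_command(
  increments=[
    [0,0,0,0,0,0,0.35],
    [0,0,0,0,0,0,0.25],
    [0,0,0,0,0,0,0.1],
    [0,0,0,0,0,0,0],
    [0,0,0,0,0,0,0],
  ],
)

```text
t: 11.78
eef_pos: [0.4828, 0.2218, 0.0309]
tcp_rot: [3.141, 0.045, -0.0]
contact_force: [-0.5, -0.7, 0.8]
gripper_width: 1.004
```

arm_command(
  increments=[
    [0,0,0,0,0,0,0],
    [0,0,-0.02,0,0,0,0],
    [0,0,-0.05,0,0,0,0],
    [0,0,-0.09,0,0,0,0],
    [0,0,-0.13,0,0,0,0],
  ],
)

```text
t: 12.2
eef_pos: [0.4819, 0.2216, 0.1616]
tcp_rot: [3.141, 0.045, -0.004]
contact_force: [0.2, 0.5, -0.3]
gripper_width: 1.0
```

arm_command(
  increments=[
    [0,0,-0.02,0,0,0,0],
    [0,0,-0.03,0,0,0,0],
    [0,0,-0.03,0,0,0,0],
  ],
)

```text
t: 12.45
eef_pos: [0.4843, 0.2222, 0.1934]
tcp_rot: [-3.14, -0.045, -0.007]
contact_force: [0.4, 0.2, -0.3]
gripper_width: 1.0
```

```bash
cat > chk2.py <<'E'
from m import *
o=manip.get_obs(); print(o["eef_pos"],o["tcp_rot"],o["contact_force"],o["gripper_width"],o["t"])
for n in("scene","side","wrist"):
    d=grab(n); C=cloud(d); ok=d["range_z"]>0
    P=C[ok&(np.hypot(C[...,0]-.484,C[...,1]-.2236)<.034)&(abs(C[...,2]-.078)<.006)]
    if len(P)>9:
        c,r=circ(P); Q=P[abs(np.hypot(*(P[:,:2]-c).T)-r)<.003]
        A=np.c_[Q[:,:2]-c,np.ones(len(Q))]; s=np.linalg.lstsq(A,Q[:,2],rcond=None)[0]
        print(n,len(P),c.round(4),r.round(4),"rim z",np.percentile(Q[:,2],[10,50,90]).round(4),"tilt",s[:2].round(3))
    P=C[ok&(np.hypot(C[...,0]-.487,C[...,1]-.047)<.03)&(C[...,2]>.147)&(C[...,2]<.175)]
    if len(P)>9: print("  knob top",len(P),((P.min(0)+P.max(0))/2).round(4),np.ptp(P,0).round(4),np.percentile(P[:,2],[90,98]).round(4))
    if n=="wrist": save(d,"pics/l.png",s=1.4)
E
python3 chk2.py; python3 plan.py .4868 .0465 .19 1.3
```

```text
[0.48427382 0.2222115  0.19340268] [-3.14029114 -0.04483234 -0.00736094] [ 0.36275337  0.16303121 -0.28832012] 1.0004587920832615 12.45
scene 66 [0.4823 0.2222] 0.0273 rim z [0.073  0.0754 0.0774] tilt [ 0.012 -0.   ]
  knob top 48 [0.4875 0.046  0.151 ] [0.0212 0.0205 0.0077] [0.1529 0.1541]
side 70 [0.4824 0.222 ] 0.0275 rim z [0.0727 0.0766 0.0802] tilt [ 0.018 -0.01 ]
  knob top 56 [0.4883 0.0463 0.1527] [0.0241 0.0254 0.0112] [0.1555 0.1568]
wrist 988 [0.4834 0.224 ] 0.0271 rim z [0.0746 0.0787 0.0797] tilt [-0.001  0.012]
shift [ 0.0002  0.1751 -0.0009] turn [0.04 0.21 0.33] t 12.6 pos [0.4816 0.2216 0.189 ] q [ 0.22  0.24  1.61 -0.    1.29  0.19]
```

The nested cup rim reads 0.0787 in the wrist view, which carries a +0.7 mm bias, and it is level, so it is fully down. On to the knob with a close look.

arm_command(
  increments=[
    [0,0.04,0,0,0,0,0.2],
    [0,0.08,0,0,0,0,0.2],
    [0,0.12,0,0,0,0,0.2],
    [0,0.15,0,0,0,0,0.2],
    [0,0.161,0,0,0,0,0.2],
  ],
)

```text
t: 13.02
eef_pos: [0.4863, 0.0575, 0.1887]
tcp_rot: [3.14, 0.04, -0.007]
contact_force: [1.1, 0.1, -0.8]
gripper_width: 0.793
```

arm_command(
  increments=[
    [0,0,0,0,0,0,0.2],
    [0,0,0,0,0,0,0.2],
    [0,0,0,0,0,0,0.2],
  ],
)

```text
t: 13.27
eef_pos: [0.487, 0.0621, 0.1902]
tcp_rot: [-3.14, -0.045, 0.003]
contact_force: [0.4, -0.1, -0.0]
gripper_width: 0.799
```

```bash
cat > kn.py <<'E'
from m import *
d=grab("wrist"); o=manip.get_obs(); print(o["eef_pos"],o["tcp_rot"],o["contact_force"],o["gripper_width"],o["t"])
C=cloud(d); ok=d["range_z"]>0
P=C[ok&(np.hypot(C[...,0]-.487,C[...,1]-.048)<.025)&(C[...,2]>.146)&(C[...,2]<.17)]
print("knob top",len(P),((P.min(0)+P.max(0))/2).round(4),np.ptp(P,0).round(4),np.median(P[:,2]).round(4),cv2.minEnclosingCircle(P[:,:2].astype(np.float32)))
dd=dict(d); dd["c2w"]=d["tool_from_camera"]; C=cloud(dd)
for s in(-1,1):
    Q=C[ok&(C[...,0]*s>.02)&(C[...,0]*s<.06)&(abs(C[...,1])<.02)&(C[...,2]>-.07)&(C[...,2]<-.015)]; print("tip",np.percentile(Q[:,2],[90,99]))
E
python3 kn.py
```

```text
[0.48709075 0.06231302 0.19043341] [-3.14046827e+00 -4.66131013e-02  2.09939062e-03] [0.56564543 0.61422522 0.15007256] 0.797766660160388 13.3167
knob top 1104 [0.4895 0.0493 0.1509] [0.024  0.0246 0.0097] 0.1536 ((0.48895227909088135, 0.04939289018511772), 0.012705912813544273)
tip [-0.03821892 -0.03197516]
tip [-0.03818299 -0.03183089]
```

The knob top is at (0.4890, 0.049) with z 0.1536. Centre and descend so that the tips end near 0.128.

arm_command(
  increments=[
    [0.001,0.0137,0,0,0,0,0.2],
    [0.001,0.0137,0.025,0,0,0,0.2],
    [0.001,0.0137,0.05,0,0,0,0.2],
    [0.001,0.0137,0.075,0,0,0,0.2],
    [0.001,0.0137,0.088,0,0,0,0.2],
  ],
)

```text
t: 13.73
eef_pos: [0.4871, 0.0491, 0.1004]
tcp_rot: [-3.14, -0.048, 0.006]
contact_force: [-0.2, 0.6, -1.0]
gripper_width: 0.8
```

arm_command(
  increments=[
    [0,0,0,0,0,0,0.2],
    [0,0,0,0,0,0,0.2],
  ],
)

```text
t: 13.9
eef_pos: [0.4884, 0.0486, 0.1027]
tcp_rot: [-3.141, -0.048, 0.003]
contact_force: [0.8, 0.4, 0.3]
gripper_width: 0.801
```

```bash
python3 kn.py
```

```text
[0.48934041 0.04822126 0.10364517] [-3.14114509e+00 -4.72444217e-02 -8.51228217e-04] [-0.63383744 -1.37658829 -0.33282586] 0.8041201428885966 13.95
knob top 2862 [0.4893 0.0505 0.1508] [0.0245 0.0235 0.0096] 0.1535 ((0.4891560971736908, 0.05001780763268471), 0.012536518275737762)
tip [-0.03836428 -0.03186462]
tip [-0.03811548 -0.03182828]
```

arm_command(
  increments=[
    [0,-0.0015,0,0,0,0,0.5],
    [0,-0.0015,0,0,0,0,0.65],
    [0,-0.0015,0,0,0,0,0.75],
    [0,-0.0015,0,0,0,0,0.9],
    [0,-0.0015,0,0,0,0,0.9],
  ],
  squeeze=60,
)

```text
t: 14.37
eef_pos: [0.4889, 0.0488, 0.1043]
tcp_rot: [3.141, 0.045, 0.001]
contact_force: [-2.9, 0.0, 7.6]
gripper_width: 0.269
```

arm_command(
  increments=[
    [0,0,0,0,0,0,0.9],
    [0,0,0,0,0,0,0.9],
    [0,0,0,0,0,0,0.9],
    [0,0,0,0,0,0,0.9],
  ],
)

```text
t: 14.7
eef_pos: [0.4889, 0.0488, 0.1043]
tcp_rot: [-3.141, -0.045, -0.001]
contact_force: [-2.7, 0.4, 7.4]
gripper_width: 0.27
```

```bash
cat > tb.py <<'E'
from m import *
o=manip.get_obs(); print(o["eef_pos"],o["tcp_rot"],o["contact_force"],o["gripper_width"],o["t"])
for n in("scene","side"):
    d=grab(n); C=cloud(d); ok=d["range_z"]>0
    # tube top: front edge along rack y
    y=np.array([-.0187,.9998]); f=np.array([.484,.2235])
    xy=C[...,:2]-f; t=xy@y; s=xy@np.array([y[1],-y[0]])
    m=ok&(abs(s)<.011)&(t>-.1)&(t<.2)&(abs(C[...,2]-.110)<.005)
    print(n,"tube front rel. stack",np.percentile(t[m],[97,99,100]).round(4),m.sum())
E
python3 tb.py
```

```text
[0.48893962 0.04883423 0.10426678] [-3.14120763e+00 -4.45156594e-02 -1.33652849e-03] [-2.72464742  0.37091054  7.41696205] 0.2700356230311999 14.7
scene tube front rel. stack [-0.0479 -0.0475 -0.0452] 98
side tube front rel. stack [-0.0459 -0.0453 -0.0451] 20
```

The knob is gripped (width 0.27). The tube front is 45 mm short of the stack, as expected. Pull up about 14 mm.

arm_command(
  increments=[
    [0,0,-0.004,0,0,0,0.9],
    [0,0,-0.008,0,0,0,0.9],
    [0,0,-0.012,0,0,0,0.9],
    [0,0,-0.016,0,0,0,0.9],
    [0,0,-0.016,0,0,0,0.9],
  ],
)

```text
t: 15.22
eef_pos: [0.4888, 0.0488, 0.1195]
tcp_rot: [-3.141, -0.045, 0.0]
contact_force: [1.4, 1.0, -7.2]
gripper_width: 0.268
```

```bash
cat > kz.py <<'E'
from m import *
o=manip.get_obs(); f=np.array([.484,.2235]); yv=np.array([-.0187,.9998])
d=grab("wrist"); dd=dict(d); dd["c2w"]=d["tool_from_camera"]; C=cloud(dd); ok=d["range_z"]>0
P=C[ok&(np.hypot(C[...,0],C[...,1])<.010)&(C[...,2]<-.03)&(C[...,2]>-.07)]
print("knob top in tool z",len(P),np.median(P[:,2]).round(4),"-> world",(o["eef_pos"][2]-np.median(P[:,2])).round(4))
E
python3 kz.py; python3 tb.py
```

```text
knob top in tool z 1652 -0.0495 -> world 0.169
[0.48880501 0.04884252 0.11915914] [-3.14116351e+00 -4.47513623e-02  1.03448209e-04] [ 1.77492051  0.77593923 -7.62769115] 0.2721251101405749 15.2667
scene tube front rel. stack [-0.0482 -0.0476 -0.0462] 91
side tube front rel. stack [-0.0466 -0.0428 -0.0427] 49
```

The plunger is up about 15 mm (7.2–7.6 N, which matches the spring). Slide the tube 60 mm along the rack.

arm_command(
  increments=[
    [0,-0.008,0,0,0,0,0.9],
    [0,-0.018,0,0,0,0,0.9],
    [0,-0.028,0,0,0,0,0.9],
    [0,-0.036,0,0,0,0,0.9],
    [0,-0.04,0,0,0,0,0.9],
  ],
)

```text
t: 15.78
eef_pos: [0.4877, 0.0903, 0.1191]
tcp_rot: [-3.141, -0.047, -0.0]
contact_force: [2.6, -1.5, -7.8]
gripper_width: 0.269
```

arm_command(
  increments=[
    [0.0005,-0.007,0,0,0,0,0.9],
    [0.0005,-0.014,0,0,0,0,0.9],
    [0.0005,-0.018,0,0,0,0,0.9],
    [0.0005,-0.0195,0,0,0,0,0.9],
    [0.0005,-0.0195,0,0,0,0,0.9],
  ],
)

```text
t: 16.2
eef_pos: [0.4873, 0.1091, 0.119]
tcp_rot: [-3.14, -0.046, 0.001]
contact_force: [1.5, 1.9, -7.6]
gripper_width: 0.267
```

```bash
python3 kz.py; python3 tb.py
```

```text
knob top in tool z 1652 -0.0495 -> world 0.1685
[0.48731258 0.10895097 0.11900095] [-3.14029568e+00 -4.51936797e-02  1.01359105e-03] [ 0.82453543  1.74081898 -7.01774112] 0.26437448176577816 16.25
scene tube front rel. stack [0.0095 0.0126 0.0134] 188
side tube front rel. stack [0.0074 0.0098 0.0103] 97
```

The slide measures 60 mm, both at the TCP and from the tube front edge. Lower the pin.

arm_command(
  increments=[
    [0,0,0.004,0,0,0,0.9],
    [0,0,0.008,0,0,0,0.9],
    [0,0,0.012,0,0,0,0.9],
    [0,0,0.015,0,0,0,0.9],
    [0,0,0.015,0,0,0,0.9],
  ],
)

```text
t: 16.77
eef_pos: [0.4875, 0.1082, 0.1044]
tcp_rot: [3.141, 0.045, -0.001]
contact_force: [-2.3, 0.7, -0.9]
gripper_width: 0.269
```

arm_command(
  increments=[
    [0,0,0.001,0,0,0,0.9],
    [0,0,0.0015,0,0,0,0.9],
    [0,0,0.0015,0,0,0,0.9],
    [0,0,0.0015,0,0,0,0.9],
  ],
)

```text
t: 17.1
eef_pos: [0.4876, 0.1082, 0.1042]
tcp_rot: [3.141, 0.045, 0.001]
contact_force: [-7.1, 0.3, 10.6]
gripper_width: 0.264
```

```bash
python3 kz.py; python3 tb.py
```

```text
knob top in tool z 1659 -0.0496 -> world 0.1538
[0.48757751 0.10817988 0.10424354] [3.14101701e+00 4.49881349e-02 1.04827893e-03] [-7.14913816  1.19991773 11.38554716] 0.2676059134924327 17.15
scene tube front rel. stack [0.0101 0.0136 0.0152] 171
side tube front rel. stack [0.0075 0.0099 0.0111] 31
```

The knob top is back at 0.1538 (home was 0.1536), TCP z 0.1042 (home 0.1043), with a firm stop underneath. One final look.

arm_command(
  increments=[
    [-0.0005,0,-0.0005,0,0,0,0.9],
    [-0.0005,0,-0.0005,0,0,0,0.9],
    [-0.0005,0,-0.0005,0,0,0,0.9],
    [-0.0005,0,-0.0005,0,0,0,0.9],
  ],
)

```text
t: 17.58
eef_pos: [0.4875, 0.1082, 0.1043]
tcp_rot: [3.141, 0.045, 0.002]
contact_force: [-4.8, 1.5, 8.4]
gripper_width: 0.269
```

```bash
python3 kz.py; python3 - <<'E'
from m import *
o=manip.get_obs(); print(o["eef_pos"],o["contact_force"],o["gripper_width"],o["t"])
a=grab("scene"); b=grab("side")
save(a,"pics/n1.png",crop=(180,140,320,260),s=2.8); save(b,"pics/n2.png",crop=(210,120,350,240),s=2.8)
cv2.imwrite("pics/n.png",np.hstack([cv2.imread("pics/n1.png"),cv2.imread("pics/n2.png")]))
for n,d in(("scene",a),("side",b)):
    C=cloud(d); ok=d["range_z"]>0
    P=C[ok&(np.hypot(C[...,0]-.484,C[...,1]-.2236)<.034)&(abs(C[...,2]-.078)<.006)]; print(n,len(P),circ(P),np.percentile(P[:,2],[50,90]))
    P=C[ok&(np.hypot(C[...,0]-.428,C[...,1]-.333)<.05)&(abs(C[...,2]-.046)<.006)]; print("wide",len(P),circ(P))
E
```

```text
knob top in tool z 1651 -0.0496 -> world 0.1538
[0.48755107 0.10819316 0.10428628] [-4.89455247  1.6814013   7.86327437] 0.26446752051554323 17.6333
scene 39 (array([0.4795746 , 0.22166913]), np.float64(0.02529970703102032)) [0.07566012 0.07853511]
wide 84 (array([0.42813446, 0.33372343]), np.float64(0.03401375438434168))
side 40 (array([0.48129121, 0.22277221]), np.float64(0.026593716832048857)) [0.07542956 0.0794761 ]
wide 104 (array([0.42920834, 0.33314369]), np.float64(0.03379636997689463))
```

View pics/n.png

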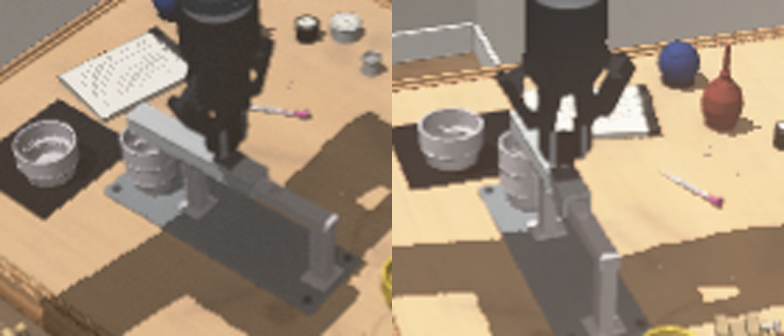

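The final view shows the tube's front end over the nested stack at about (140,150). The knob is still held, and the wide cup is untouched on the dark mat. Handing in.

```bash
python3 -c "
from cell import hand_in
print(hand_in())"
```

```text
the job is handed in; nothing more can be done
None
```

I nested the narrow silver cup from the green mat in the rack's fixed cup and let go of it. Then I pulled the plunger up about 15 mm, slid the tube section out one hole and let the pin home. I handed in at about 17.6 s, still holding the knob.

**Last checks:**
- **Cup:** It sits level. After release its rim read 0.0787 m in the wrist view, against 0.078 m expected with a bias of about +0.7 mm.
- **Tube section:** It moved 59–60 mm by the arm's position and about 61 mm by its front edge in the scene view. The side view was noisier, at about 55 mm.
- **Pin:** The knob top reads 0.1538 m, against 0.1536 m with the pin home at the start. The tool meets a firm stop, with about 8 N pushing back. I did not tug the tube to test the lock.
- **Wide cup:** It is where it was, to within about 1–2 mm.

**What went wrong:** The first grasp failed. The fingertips sit about 25 mm behind the stated tool point, so the fingers shut above the rim. They pressed down with about 18 N and pushed the cup about 15 mm sideways, but it stayed upright. I measured the offset, grasped lower, and the second try held.

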